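Mesh the citrus reamer with the juicer's drive and hold it pressed

ROBOT

A 6-joint arm with a two-finger parallel gripper is mounted at the origin on a cart in front of the work surface, level with it; the furniture and walls round the work are solid. World frame = base frame: x ahead of the robot, y to its left, z up, the work surface at z = 0. Lengths are in mm, angles in rad, forces in N, time in s.
With the tool pointing down it reaches from about 350 to 725 mm from the base axis. Payload 4.3 kg.
Tool frame: the origin (TCP) lies between the finger pads, 19 mm behind the fingertips; this is the grasp point; z points along the fingers, y is the line along which they close (so a half turn about z gives the same grasp; the last joint's range is limited). The gripper opens to 85 mm and grips with 20 to 120 N. Pads are 22 mm wide; open, the fingers measure 114 mm over their backs; the gripper's body (76 mm by 85 mm) begins 54 mm behind the grasp point. The pads swing forward as they close: fully open they stand 13 mm farther back than shut.
Start: joints at [1.077, 0.377, 0.081, 1.274, 0, 1.46], TCP at [215.316, 533.202, 250.029] pointing down, gripper open.
Joint ranges: [-2.72, 2.72], [-0.84, 1.66], [-1.02, 1.22], [-1.77, 2.12], [-1.37, 1.28], [-3.14, 3.14]. Speed limits (rad/s): [2.57, 2.57, 3.14, 3.14, 3.14, 3.14].

INTERFACE

Orientations are given as a unit quaternion [w, x, y, z].
In Python, from bench import get_obs, capture, camera_params, close_job gives the robot as it stands.
- The arm moves only by the shell command python3 -m crank 'ROWS'. ROWS is JSON, a list that holds one entry, the list of rows, each a list of 7 numbers: the turn, a rotation vector about the tool's x, y, z scaled (see below), then the shift along the tool's x, y, z scaled (see below), then the opening, from 0 (shut) to 1 (fully open). In form: [[[ax, ay, az, tx, ty, tz, grip], ...]]. A call has exactly 10 rows; each row shifts and turns the commanded pose from where the row before left it, along the tool's axes as they then stand; what a row does not reach is not made up. The controller multiplies each number of a shift by 1000 mm and each number of a turn by 45 degrees. A row lasts 1/12 s, in which the tool goes at most 41.7 mm and 7.16 degrees, less where a joint would pass 70% of its speed; a pose out of reach is approached as far as the arm can. A call with a number of a shift or a turn outside -1 to 1 is refused whole. A call with a gripper value outside its range is refused whole. The fingers move at their own pace and stop on an object; the grip force is fixed at half the most. Time passes only in rows, so rows that do not move let the fingers close, or fill a call up. It gives the time, the measured TCP pose, the force, the opening and the grip force at its end, in the units of the state.
- get_obs(): the state, without advancing time (a new reading comes with each control period).
- capture(name): name is "side" or "top" or "wrist"; returns the picture (420x560x3 uint8, red, green, blue); there is no depth.
- camera_params(name): a dict with "camera_matrix" (3x3 intrinsics, pixels), "R" (3x3) and "t" (3): a world point X has camera coordinates R X + t. Camera axes: x right, y down, z forward; pixel columns grow to the right and rows downward; lengths in mm; the calibration is good to about 2 mm. The wrist camera is an equidistant fisheye: a pixel r from the principal point sees the ray r / f radians off the axis. A picture is of the moment at which its call begins: read the wrist's pose just before it. camera_params takes no time and is no camera call; for the wrist camera it gives the pose at the moment of the call.
- close_job(): hands the job in; it is judged then, once.
The state is a dict: "time": time; "joint_positions": joint angles; "joint_velocities": joint speeds; "effort": joint torques, N m; "tcp_pos": TCP position; "eef_rot": TCP orientation; "ft_force": force on the tool from outside, world axes, zero at the start; "ft_torque": the same for the moment, N m; "grip_width": opening from 0.0 (shut) to 1.0 (fully open); "gripper_force": force on a finger pad.
Only numpy, scipy, OpenCV 4.12 (cv2) and the standard library are available. Lean on these libraries where they do the work, as an engineer would, in place of code of your own. Each camera call takes 0.05 s, during which the arm holds its last target. There are 200 camera calls.

TASK

Pick up the yellow citrus reamer, turn it until the cross-shaped hole underneath meshes with the red cross-shaped drive shaft of the white juicer, and slide it all the way down onto the shaft. Then push it right down against the spring of the drive, so that the juicer would run, and finish while still holding it pressed down with the gripper. Leave everything else on the worktop standing where it is.

Things in the scene. Friction and masses are not known exactly. Their poses are not given: they have to be found in the camera images.
- reamer: Loose yellow citrus reamer, 0.12 kg, upright on its round skirt (75 mm across, 5 mm high), 62 mm high in all. Origin: centre of its underside; z up. From below a cross-shaped hole goes 28 mm up: two slots, 29 mm long, 10 mm wide, along its own x and y. Four broad red spokes in the skirt, along +-x and +-y, show from above where the slots lie; the other spokes are narrow and yellow.
- reamer_grip (a point): Grip point on the reamer's axis, 32 mm above its underside; axes as the reamer's. The ribbed column here (straight from 5 to 40 mm, then rounded off) is octagonal, 40 mm across flats; the flats face the reamer's +-x, +-y and the 45 degree diagonals. Gripped across two facing flats it cannot twist. With the TCP here the fingertips are 8 mm above the skirt.
- juicer: White round electric juicer, fixed, 138 mm across, 72 mm high to the rim of its shallow juice bowl (inside 125 mm across), with a spout on its own -x side. Origin at the centre of its underside; the drive shaft stands upright in its middle.
- spindle_seat (a point): Point on the drive's axis on top of the grey metal seat disc (44 mm across) where the reamer's underside rests when home; 74 mm above the worktop, and sinks with the drive. z up; x and y along the bars of the shaft. It stands at a different angle every time, independent of the spout, and is stiff to turn (0.2 N m).
- shaft_tip (a point): Top centre of the red drive shaft, 24 mm above the seat; axes as the seat's. The shaft is a cross of two bars, each 26 mm long and 7 mm thick (top 4 mm slimmer, 23 by 4.5 mm, as a lead-in), along x and y. The reamer's hole fits over it in any of four quarter turns, with 1.5 mm and about 5 degrees of play to each side.
- plunger (a joint): How far the sprung drive (seat and shaft) is pressed down, m: 0 up, 0.008 at the bottom stop; takes about 5 N to start, 13 N at the bottom. The juicer's switch closes at 0.006. Pressing on the shaft with the reamer not meshed sinks it too, but the reamer is then 20 mm or more above the seat.
- mug_1: Green mug, 86 x 118 x 96 mm, loose, a bystander near the back; origin at its underside.
- glass_1: Clear drinking glass, 81 mm across, 93 mm high, loose, a bystander near the back; origin at its underside.
- tin_1: Low green tin, 75 mm across, 58 mm high, loose, a bystander at the right; origin at its underside.

How it is judged (in metres and radians):
On the way, in this order (a step that is already met when the one before it is completed fails the run):
1. the reamer is lifted off the worktop (height (world z) of reamer above 0.03 m and contact force between the fingers and reamer above 2 N), for 0.2 s.
2. the reamer is meshed and home on the seat of the drive (z of reamer in the frame of spindle_seat below 0.003 m and horizontal distance between reamer and spindle_seat below 0.004 m), for 0.2 s.
At the end, for the whole second after the job is handed in: The reamer is meshed and home (underside within 3 mm of the seat, within 4 mm of the axis, upright within 7 degrees), the drive is pressed down more than 6 mm of its 8 mm, and the fingers are still on the reamer holding it down (all of step 2 and angle between reamer's own z axis and vertical below 0.12 rad and value of joint plunger above 0.006 m and contact force between the fingers and reamer above 2 N); the arm keeps its last pose, push and grip.
It fails at once if the mug, the glass or the tin is pushed more than 3 cm away or knocked over (distance of any of mug_1, glass_1, tin_1 from where it was at the start of the episode above 0.03 m or angle between any of mug_1, glass_1, tin_1's own z axis and vertical above 0.5 rad).
It also fails if it takes over 38 s, if anything falls off the work surface, if the arm or the gripper's body presses on something with over 40 N, if the wrist force passes 120 N, or if a joint passes its speed limit or range.

## Working session

There is one attempt and no reset: what is moved stays moved. The work goes in short steps, Python scripts to look and compute and a shell command to move; the robot and the scene stay as the last step left them, time stands still between calls to the robot, and variables do not carry over. Pictures are saved under pics/ and viewed, at most 10 in all, crops included, and the job is handed in when it is done.

```bash
mkdir -p pics; ls
python3 - <<'E'
from bench import *
import cv2,numpy as np
print(get_obs())
ims=[]
for n in ("top","side"):
    p=camera_params(n); im=capture(n); np.save(f"pics/{n}0.npy",im); cv2.imwrite(f"pics/{n}0.png",im[:,:,::-1]); print(n,p)
E
```

```text
pics
{'time': 0.0, 'joint_positions': array([ 1.07669911e+00,  3.78061060e-01,  7.96022593e-02,  1.27440538e+00,
       -2.52091378e-05,  1.46048726e+00]), 'joint_velocities': array([-0.00024621,  0.00084078, -0.00133466, -0.0011124 ,  0.00207136,
       -0.00047376]), 'effort': array([ 1.37960036e-03, -4.63604343e+01,  2.69875985e+01,  2.06540624e-02,
       -1.83299821e-04, -7.46273571e-06]), 'tcp_pos': array([215.00463742, 532.60733089, 249.05283581]), 'eef_rot': array([-2.95687762e-04,  1.90718426e-01,  9.81644239e-01, -9.90822123e-04]), 'ft_force': array([ 0.10763594, -0.0906874 , -0.39291772]), 'ft_torque': array([ 0.02205267,  0.02687439, -0.00136046]), 'gripper_force': 0.0, 'grip_width': 0.9998560062624726}
top {'camera_matrix': array([[506.80041017,   0.        , 278.85341581],
       [  0.        , 506.80041017, 209.36403283],
       [  0.        ,   0.        ,   1.        ]]), 'R': array([[ 1.89784760e-03, -9.99997902e-01,  7.70883185e-04],
       [-9.99310990e-01, -1.92511705e-03, -3.70653270e-02],
       [ 3.70667333e-02, -7.00007697e-04, -9.99312547e-01]]), 't': array([-132.81910763,  620.59957345, 1161.03853744])}
side {'camera_matrix': array([[441.99992222,   0.        , 274.54919745],
       [  0.        , 441.99992222, 200.47077013],
       [  0.        ,   0.        ,   1.        ]]), 'R': array([[-0.99995396,  0.00945097,  0.00166086],
       [ 0.00232042,  0.4061012 , -0.91382517],
       [-0.00931101, -0.91377924, -0.40610443]]), 't': array([631.12826912, 125.62584853, 763.79640321])}
```

View pics/top0.png

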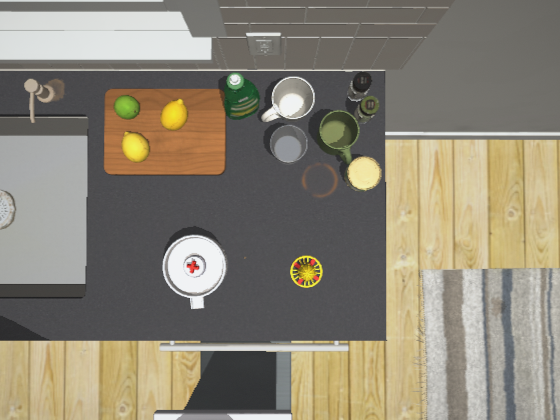

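View pics/side0.png

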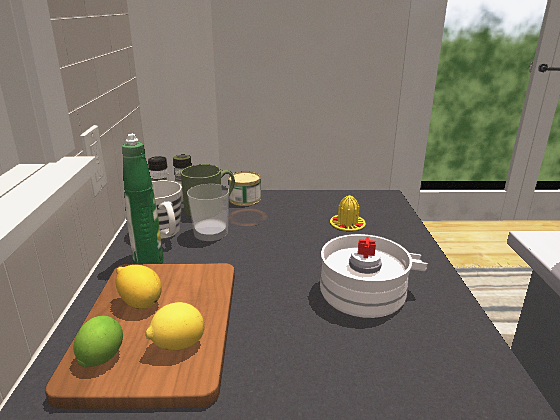

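The top picture shows the juicer at about (194,266) with its red cross at (193,266), and the reamer at about (306,271). The bystanders are at the back and right, around (290,145), (339,130) and (364,173). I'll compute coarse positions first.

```bash
cat > h.py <<'E'
from bench import *
import cv2,numpy as np
from scipy.spatial.transform import Rotation as Ro
def ray(n,px,p=None):
    p=p or camera_params(n); K=np.array(p["camera_matrix"]);R=np.array(p["R"]);t=np.array(p["t"])
    d=np.linalg.solve(K,np.r_[px,1.])
    if n=="wrist":
        r=np.hypot(d[0],d[1]); d=np.r_[d[:2]/max(r,1e-9)*np.sin(r),np.cos(r)]
    return -R.T@t, R.T@d
def onz(n,px,z,p=None):
    c,d=ray(n,px,p); return c+d*(z-c[2])/d[2]
def mask(im,kind):
    h=cv2.cvtColor(im,cv2.COLOR_RGB2HSV)
    if kind=="red": return (cv2.inRange(h,(0,150,60),(8,255,255))|cv2.inRange(h,(172,150,60),(180,255,255)))
    return cv2.inRange(h,(18,120,80),(35,255,255))
def tcp():
    o=get_obs(); q=o["eef_rot"]; return o["tcp_pos"],Ro.from_quat(np.r_[q[1:],q[0]])
E
python3 - <<'E'
from h import *
im=np.load("pics/top0.npy"); m=mask(im,"red"); y=mask(im,"y")
def blob(mm,c,r):
    ys,xs=np.nonzero(mm); k=np.hypot(xs-c[0],ys-c[1])<r; return xs[k],ys[k]
xs,ys=blob(m,(193,266),15); print("shaft",len(xs),onz("top",(xs.mean(),ys.mean()),97))
P=np.array([onz("top",(a,b),97)[:2] for a,b in zip(xs,ys)]); c=P.mean(0); d=P-c
th=np.arctan2(d[:,1],d[:,0]); r=np.hypot(*d.T); print("ang",np.degrees(np.angle((r**2*np.exp(4j*th)).sum())/4), "maxr",r.max())
xs,ys=blob(m|y,(306,271),22); (cx,cy),rad=cv2.minEnclosingCircle(np.c_[xs,ys].astype(np.float32)); c=onz("top",(cx,cy),5); print("reamer",c,rad/506*1140)
xs,ys=blob(m,(306,271),22); P=np.array([onz("top",(a,b),5)[:2] for a,b in zip(xs,ys)]); d=P-c[:2]
th=np.arctan2(d[:,1],d[:,0]); print("ang",np.degrees(np.angle(np.exp(4j*th).sum())/4),len(xs),abs(np.exp(4j*th).mean()))
p,R=tcp(); print(p,R.as_matrix().round(3)); print(camera_params("wrist"))
for k,cc,rr in (("mug",(339,130),0),("glass",(289,146),0),("tin",(364,173),0)): print(k,onz("top",cc,70))
E
```

```text
shaft 63 [495.36524625  52.57964499  97.        ]
ang -12.41435149050049 maxr 12.27285101434648
reamer [ 477.84602027 -194.42382951    5.        ] 36.93721529994558
ang -32.60941256810349 90 0.9118874653017639
[215.02565775 532.69350865 249.16570255] [[-0.927  0.374 -0.001]
 [ 0.374  0.927 -0.002]
 [ 0.    -0.002 -1.   ]]
{'camera_matrix': array([[325.1922621 ,   0.        , 275.58102822],
       [  0.        , 325.1922621 , 209.81931982],
       [  0.        ,   0.        ,   1.        ]]), 'R': array([[ 0.37384302,  0.92749078, -0.00149898],
       [ 0.87626496, -0.35266486,  0.32830964],
       [ 0.30397553, -0.12404977, -0.94456897]]), 't': array([-574.27588843,  -42.4435006 ,  381.50712424])}
mug [ 794.56449599 -264.26412935   70.        ]
glass [ 758.76956097 -153.73518515   70.        ]
tin [ 699.26483794 -319.14234943   70.        ]
```

```bash
python3 -m crank '[[[0,0,0,-0.0258,-0.0288,0.0015,1],[0,0,0,-0.0258,-0.0288,0.0015,1],[0,0,0,-0.0258,-0.0288,0.0015,1],[0,0,0,-0.0258,-0.0288,0.0015,1],[0,0,0,-0.0258,-0.0288,0.0015,1],[0,0,0,-0.0258,-0.0288,0.0015,1],[0,0,0,-0.0258,-0.0288,0.0015,1],[0,0,0,-0.0258,-0.0288,0.0015,1],[0,0,0,-0.0258,-0.0288,0.0015,1],[0,0,0,-0.0258,-0.0288,0.0015,1]]]'
python3 - <<'E'
from h import *
im=capture("wrist"); p=camera_params("wrist"); t,R=tcp()
cv2.imwrite("pics/w1.png",im[:,:,::-1]); print(t,R.as_matrix().round(3))
ys,xs=np.nonzero(mask(im,"red")); print(len(xs)); 
import pickle; pickle.dump((im,p),open("pics/w1.pkl","wb"))
E
```

```text
time: 0.93
tcp_pos: [346.5, 167.7, 234.8]
eef_rot: [-0.0, 0.19, 0.982, -0.0]
ft_force: [1.9, 0.7, 0.5]
grip_width: 1.0
gripper_force: 0.0
[348.880917   161.76276491 234.476053  ] [[-0.924  0.382  0.001]
 [ 0.382  0.924 -0.006]
 [-0.003 -0.005 -1.   ]]
338
```

View pics/w1.png

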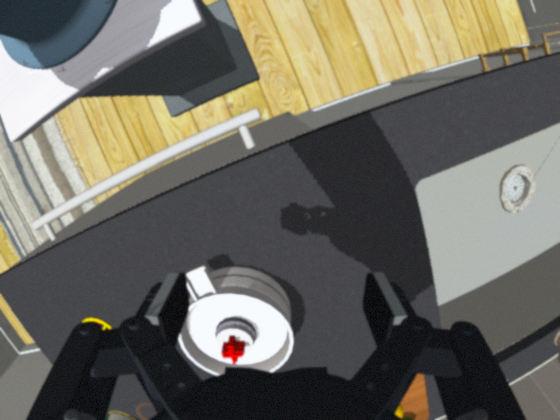

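The wrist view shows the juicer's red cross at (233,348), with the fingers on either side. Next I'll go on to the reamer.

```bash
python3 -m crank '[[[0,0,0,-0.0258,-0.0288,0.0035,1],[0,0,0,-0.0258,-0.0288,0.0035,1],[0,0,0,-0.0258,-0.0288,0.0035,1],[0,0,0,-0.0258,-0.0288,0.0035,1],[0,0,0,-0.0258,-0.0288,0.0035,1],[0,0,0,-0.0258,-0.0288,0.0035,1],[0,0,0,-0.0258,-0.0288,0.0035,1],[0,0,0,-0.0258,-0.0288,0.0035,1],[0,0,0,-0.0258,-0.0288,0.0035,1],[0,0,0,-0.0258,-0.0288,0.0035,1]]]' >/dev/null;  python3 -m crank '[[[0,0,0.08,0,0,0,1],[0,0,0.08,0,0,0,1],[0,0,0.08,0,0,0,1],[0,0,0,0,0,0.01,1],[0,0,0,0,0,0.01,1],[0,0,0,0,0,0,1],[0,0,0,0,0,0,1],[0,0,0,0,0,0,1],[0,0,0,0,0,0,1],[0,0,0,0,0,0,1]]]'
cat >> h.py <<'E'
def yaw(R): y=R.as_matrix()[:,1]; return np.degrees(np.arctan2(y[1],y[0]))
def cross(n,im,p,z,c0,rmax,z2=None,rmin=0,wp=2):
    "red pixels on plane z near c0 -> their 4-fold angle about c0"
    ys,xs=np.nonzero(mask(im,"red")); P=np.array([onz(n,(a,b),z,p)[:2] for a,b in zip(xs,ys)])
    r=np.hypot(*(P-c0).T); k=(r<rmax)&(r>rmin); P=P[k]; xs=xs[k];ys=ys[k]; return P,xs,ys
def ang4(P,c):
    d=P-c; th=np.arctan2(d[:,1],d[:,0]); e=np.exp(4j*th); return np.degrees(np.angle(e.sum())/4),abs(e.mean())
E
python3 - <<'E'
from h import *
t,R=tcp(); p=camera_params("wrist"); im=capture("wrist")
cv2.imwrite("pics/w2.png",im[:,:,::-1]); print(t,R.as_matrix().round(3),yaw(R))
import pickle; pickle.dump((im,p),open("pics/w2.pkl","wb"))
P,xs,ys=cross("wrist",im,p,4,np.array([478,-194.4]),60); print(len(P),P.mean(0),ang4(P,P.mean(0)),xs.mean(),ys.mean())
E
```

```text
time: 2.65
tcp_pos: [478.4, -194.1, 180.4]
eef_rot: [0.0, 0.282, 0.959, -0.0]
ft_force: [-0.5, 0.1, -0.7]
grip_width: 1.001
gripper_force: 0.0
[ 478.35571295 -194.12168051  180.35484442] [[-0.841  0.541  0.001]
 [ 0.541  0.841 -0.   ]
 [-0.001  0.    -1.   ]] 57.23694393360878
361 [ 466.17535291 -186.58330391] (np.float64(-33.23380886887966), np.float64(0.2879648168032884)) 275.1662049861496 176.35180055401662
```

View pics/w2.png

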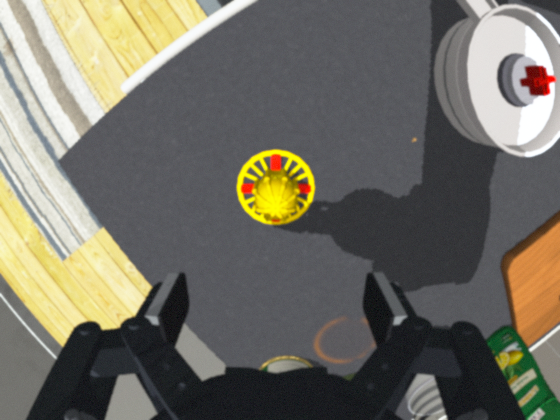

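The reamer skirt is centred near (275,188). Red spokes show left (247,188), right (304,188) and above (275,161), nearly along the tool axes. I'll measure them.

Run:
```python
from h import *
import pickle
im,p=pickle.load(open("pics/w2.pkl","rb"))
n,l,s,c=cv2.connectedComponentsWithStats(mask(im,"red")); 
Q=[]
for i in range(1,n):
    if s[i,4]>20 and 230<c[i][0]<320 and 140<c[i][1]<230: q=onz("wrist",c[i],5,p)[:2]; Q.append(q); print(c[i].round(1),s[i,4],q.round(1))
Q=np.array(Q)
o=np.argsort([ -0 for _ in Q])
# skirt outline, upper half only (unoccluded)
m=mask(im,"red")|mask(im,"y"); ys,xs=np.nonzero(m); k=(xs>225)&(xs<325)&(ys>140)&(ys<235)
h=cv2.convexHull(np.c_[xs[k],ys[k]].astype(np.int32))[:,0]
H=np.array([onz("wrist",a,5,p)[:2] for a in h if a[1]<205])
A=np.c_[2*H,np.ones(len(H))]; x=np.linalg.lstsq(A,(H**2).sum(1),rcond=None)[0]; print("circle",x[:2],np.sqrt(x[2]+x[0]**2+x[1]**2))
for q in Q: d=q-x[:2]; print(np.degrees(np.arctan2(d[1],d[0])),np.hypot(*d))
```

```text
[275.4 162.2] 162 [ 454.6 -178.9]
[247.  187.8] 101 [ 460.7 -215.1]
[303.9 187.9] 98 [ 490.3 -169.4]
circle [ 475.58393124 -192.38196145] 37.858141169419326
147.28315845567136 24.992269542248838
-123.2108306696096 27.172392307454757
57.390106197705 27.246550236087852
```

```bash
python3 -m crank '[[[0,0,0,0.002,0,0.018,1],[0,0,0,0,0,0.018,1],[0,0,0,0,0,0.018,1],[0,0,0,0,0,0.018,1],[0,0,0,0,0,0.015,1],[0,0,0,0,0,0,1],[0,0,0,0,0,0,1],[0,0,0,0,0,0,1],[0,0,0,0,0,0,1],[0,0,0,0,0,0,1]]]'
python3 - <<'E'
from h import *
t,R=tcp(); p=camera_params("wrist"); im=capture("wrist"); print(t,yaw(R))
cv2.imwrite("pics/w3.png",im[:,:,::-1])
n,l,s,c=cv2.connectedComponentsWithStats(mask(im,"red"))
Rm=R.as_matrix()
for i in range(1,n):
    if s[i,4]>40: q=onz("wrist",c[i],5,p); d=(q-t)@Rm; print(c[i].round(1),s[i,4],q.round(1),"tool",d.round(1))
E
```

```text
time: 3.53
tcp_pos: [477.4, -193.5, 94.2]
eef_rot: [0.001, 0.282, 0.959, -0.0]
ft_force: [-0.8, 0.4, 0.1]
grip_width: 1.003
gripper_force: 0.0
[ 477.38817678 -193.52914032   94.23959902] 57.21296693678126
[275.5 187.4] 274 [ 454.5 -178.8    5. ] tool [27.5  0.  89.2]
[236.8 221.2] 189 [ 460.5 -215.1    5. ] tool [  2.7 -27.3  89.2]
[314.  221.4] 192 [ 490.1 -169.3    5. ] tool [ 2.6 27.2 89.2]
```

View pics/w3.png

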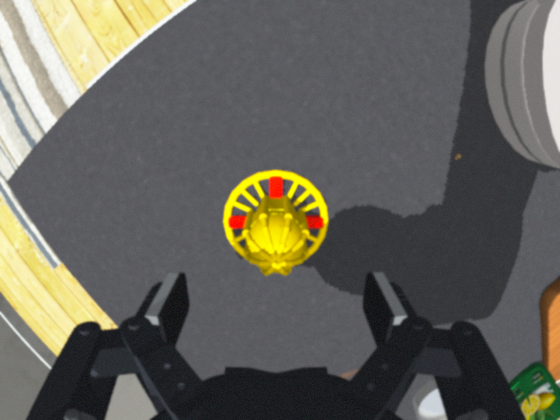

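The reamer is between the fingers. The spokes at (237,221) and (314,221) are level, so the yaw is right, and the wrist camera puts it +2.6 mm in tool x. I'll descend and grip.

```bash
python3 -m crank '[[[0,0,0,0.0015,0,0.016,1],[0,0,0,0,0,0.016,1],[0,0,0,0,0,0.015,1],[0,0,0,0,0,0.015,1],[0,0,0,0,0,0,1],[0,0,0,0,0,0,0],[0,0,0,0,0,0,0],[0,0,0,0,0,0,0],[0,0,0,0,0,0,0],[0,0,0,0,0,0,0]]]'; python3 -m crank '[[[0,0,0,0,0,0,0],[0,0,0,0,0,0,0],[0,0,0,0,0,0,0],[0,0,0,0,0,0,0],[0,0,0,0,0,0,0],[0,0,0,0,0,0,0],[0,0,0,0,0,0,0],[0,0,0,0,0,0,0],[0,0,0,0,0,0,0],[0,0,0,0,0,0,0]]]'
```

```text
time: 4.42
tcp_pos: [476.2, -192.8, 32.5]
eef_rot: [0.001, 0.282, 0.959, -0.0]
ft_force: [-0.4, 0.5, 5.3]
grip_width: 0.446
gripper_force: 59.8
time: 5.25
tcp_pos: [476.2, -192.8, 32.5]
eef_rot: [0.001, 0.282, 0.959, -0.0]
ft_force: [-1.0, 0.3, 6.0]
grip_width: 0.45
gripper_force: 59.8
```

```bash
python3 -m crank '[[[0,0,0,0,0,-0.015,0],[0,0,0,0,0,-0.02,0],[0,0,0,0,0,-0.02,0],[0,0,0,0,0,-0.02,0],[0,0,0,0,0,-0.02,0],[0,0,0,0,0,-0.02,0],[0,0,0,0,0,-0.02,0],[0,0,0,0,0,-0.005,0],[0,0,0,0,0,0,0],[0,0,0,0,0,0,0]]]' | head -2; python3 -m crank '[[[0,0,0,0.0037,0.0246,0,0],[0,0,0,0.0037,0.0246,0,0],[0,0,0,0.0037,0.0246,0,0],[0,0,0,0.0037,0.0246,0,0],[0,0,0,0.0037,0.0246,0,0],[0,0,0,0.0037,0.0246,0,0],[0,0,0,0.0037,0.0246,0,0],[0,0,0,0.0037,0.0246,0,0],[0,0,0,0.0037,0.0246,0,0],[0,0,0,0.0037,0.0246,0,0]]]' |head -2;python3 -m crank '[[[0,0,-0.112,0,0,0,0],[0,0,-0.112,0,0,0,0],[0,0,-0.112,0,0,0,0],[0,0,-0.112,0,0,0,0],[0,0,0,0,0,0,0],[0,0,0,0,0,0,0],[0,0,0,0,0,0,0],[0,0,0,0,0,0,0],[0,0,0,0,0,0,0],[0,0,0,0,0,0,0]]]'
python3 - <<'E'
from h import *
import pickle
t,R=tcp(); p=camera_params("wrist"); im=capture("wrist"); print(t,yaw(R))
cv2.imwrite("pics/w4.png",im[:,:,::-1]); pickle.dump((im,p,t,R),open("pics/w4.pkl","wb"))
Rm=R.as_matrix()
n,l,s,c=cv2.connectedComponentsWithStats(mask(im,"red"))
for i in range(1,n):
    if s[i,4]>40:
        zz=98 if c[i][1]<270 and s[i,4]>400 else t[2]-27
        q=onz("wrist",c[i],zz,p); d=(q-t)@Rm; print(c[i].round(1),s[i],q.round(1),"tool",d.round(1))
E
```

```text
time: 6.08
tcp_pos: [475.1, -192.2, 170.6]
time: 6.92
tcp_pos: [576.3, 35.9, 168.8]
time: 7.75
tcp_pos: [577.3, 34.6, 171.0]
eef_rot: [0.0, 0.11, 0.994, 0.0]
ft_force: [-0.0, -0.4, -1.8]
grip_width: 0.446
gripper_force: 60.7
[577.2594635   34.57948734 170.95901772] 77.33318408422781
[280.   97.7] [260  78  41  40 688] [492.6  56.6  98. ] tool [87.5  2.9 73. ]
[275.9 222.1] [266 209  20  27 497] [569.2  36.9  98. ] tool [ 8.4  0.5 73. ]
[221.6 262.2] [214 257  22  15 153] [567.8   7.6 144. ] tool [  3.3 -28.4  27. ]
[329.7 262.1] [316 257  22  15 142] [580.3  63.7 144. ] tool [ 3.4 29.1 27. ]
```

View pics/w4.png

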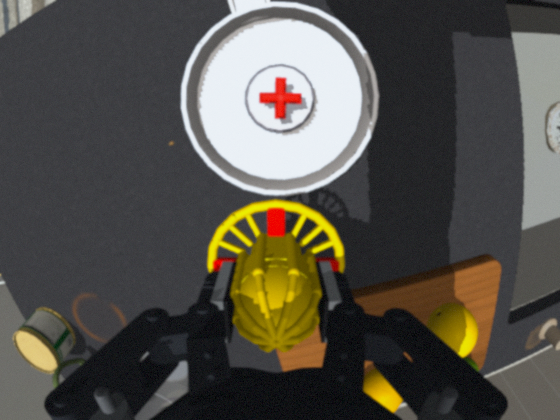

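The cross is at (280,98), almost aligned with the image axes. The held reamer has its skirt spokes at (276,222), (222,262) and (330,262). Next are both angles and both centres.

```bash
cat > m.py <<'E'
from h import *
def run(im,p,t,R):
    Rm=R.as_matrix(); tool=lambda q:((q-t)@Rm)
    m=mask(im,"red"); n,l,s,c=cv2.connectedComponentsWithStats(m)
    i=max((i for i in range(1,n) if c[i][1]<190),key=lambda i:s[i,4])
    ys,xs=np.nonzero(l==i); T=np.array([tool(onz("wrist",(a,b),97,p))[:2] for a,b in zip(xs,ys)])
    (cc,wh,an)=cv2.minAreaRect(T.astype(np.float32)); h=cv2.convexHull(T.astype(np.float32))[:,0]
    print("shaft tool mean",T.mean(0).round(2),"box",(T.min(0)+T.max(0))/2,T.max(0)-T.min(0),"ang4",ang4(T,T.mean(0)))
    for ax in (0,1):   # bar lines: arms only
        d=T-T.mean(0); k=(abs(d[:,ax])>5); f=np.polyfit(d[k,ax],d[k,1-ax],1) if 0 else None
        k=(abs(d[:,1-ax])<5)&(abs(d[:,ax])>5); print("bar",ax,np.degrees(np.arctan(np.polyfit(d[k,ax],d[k,1-ax],1)[0])).round(2))
    z=t[2]-27
    b=m|mask(im,"y"); b[:190]=0; ys,xs=np.nonzero(b); k=(xs>195)&(xs<355)&(ys<262)
    h=cv2.convexHull(np.c_[xs[k],ys[k]].astype(np.int32))[:,0]
    H=np.array([tool(onz("wrist",a,z,p))[:2] for a in h if a[1]<255])
    x=np.linalg.lstsq(np.c_[2*H,np.ones(len(H))],(H**2).sum(1),rcond=None)[0]
    print("reamer tool",x[:2].round(2),"r",np.sqrt(x[2]+x[0]**2+x[1]**2).round(2))
    sp=[c[i] for i in range(1,n) if s[i,4]>60 and 190<c[i][1]<300]; print([tool(onz("wrist",a,z,p))[:2].round(1) for a in sp])
E
python3 - <<'E'
from m import *
import pickle; run(*pickle.load(open("pics/w4.pkl","rb")))
E
```

```text
shaft tool mean [87.49  2.91] box [87.597698    2.91587677] [23.81442292 23.96603281] ang4 (np.float64(0.6887159396467963), np.float64(0.447187847571114))
bar 0 0.18
bar 1 -1.17
reamer tool [1.51 0.29] r 37.1
[array([26.4,  0.4]), array([  3.3, -28.4]), array([ 3.4, 29.1])]
```

Measured in the tool frame, the shaft is at (87.5, 2.9) and the reamer axis at about (1.4, 0.2), with a yaw difference under 1°. I'll move nearer and lower, then measure again.

```bash
python3 -m crank '[[[0,0,0.011,0.009,0.0027,0.01,0],[0,0,0,0.009,0,0.01,0],[0,0,0,0.009,0,0.01,0],[0,0,0,0,0,0,0],[0,0,0,0,0,0,0],[0,0,0,0,0,0,0],[0,0,0,0,0,0,0],[0,0,0,0,0,0,0],[0,0,0,0,0,0,0],[0,0,0,0,0,0,0]]]'
python3 - <<'E'
from m import *
import pickle
t,R=tcp(); p=camera_params("wrist"); im=capture("wrist"); print(t,yaw(R))
cv2.imwrite("pics/w5.png",im[:,:,::-1]); pickle.dump((im,p,t,R),open("pics/w5.pkl","wb"))
run(im,p,t,R)
E
```

```text
time: 8.63
tcp_pos: [552.1, 43.2, 141.3]
eef_rot: [0.0, 0.114, 0.993, 0.0]
ft_force: [-0.8, 0.3, -0.7]
grip_width: 0.448
gripper_force: 60.8
[552.06559814  43.22581299 141.33808928] 76.86416066852267
shaft tool mean [62.22 -0.28] box [62.10683292 -0.28279384] [24.87454664 24.53545779] ang4 (np.float64(0.11614201856773447), np.float64(0.38668456708123455))
bar 0 0.4
bar 1 -0.0
reamer tool [0.52 0.35] r 37.44
[array([26.2,  0.3]), array([  3.4, -28.2]), array([ 3.3, 29.1])]
```

View pics/w5.png

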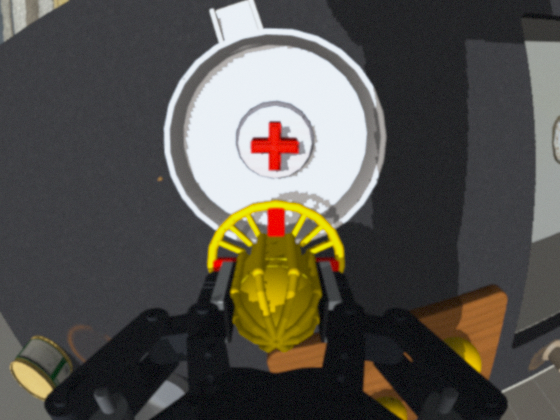

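The angle is within 0.5° and the cross is at (275,146). That leaves 61 mm to go along tool x and about -0.5 mm along y.

```bash
python3 -m crank '[[[0,0,0,0.0102,-0.0005,0,0],[0,0,0,0.0102,0,0,0],[0,0,0,0.0102,0,0,0],[0,0,0,0.0102,0,0,0],[0,0,0,0.0102,0,0,0],[0,0,0,0.0102,0,0,0],[0,0,0,0,0,0,0],[0,0,0,0,0,0,0],[0,0,0,0,0,0,0],[0,0,0,0,0,0,0]]]'
python3 - <<'E'
from h import *
import pickle
t0,R0=pickle.load(open("pics/w5.pkl","rb"))[2:]
t,R=tcp(); print((t-t0)@R0.as_matrix(),yaw(R))
E
```

```text
time: 9.52
tcp_pos: [492.8, 56.6, 141.2]
eef_rot: [0.001, 0.114, 0.993, 0.0]
ft_force: [-0.4, 0.7, -1.0]
grip_width: 0.457
gripper_force: 60.8
[60.76824778 -0.46647693  0.1095265 ] 76.86270750428847
```

Now I'll descend slowly to about 8 mm past the shaft tip and check the force.

```bash
python3 -m crank '[[[0,0,0,0.0003,0,0.003,0],[0,0,0,0,0,0.003,0],[0,0,0,0,0,0.002,0],[0,0,0,0,0,0.002,0],[0,0,0,0,0,0.002,0],[0,0,0,0,0,0.002,0],[0,0,0,0,0,0.002,0],[0,0,0,0,0,0.002,0],[0,0,0,0,0,0,0],[0,0,0,0,0,0,0]]]'
```

```text
time: 10.35
tcp_pos: [491.4, 56.8, 122.9]
eef_rot: [-0.0, 0.114, 0.993, 0.0]
ft_force: [-0.3, -0.0, -1.3]
grip_width: 0.451
gripper_force: 60.8
```

The underside is at about 91 mm, below the 98 mm shaft tip, and there is no force. It is meshing, so I'll continue to the seat.

```bash
python3 -m crank '[[[0,0,0,0,0,0.002,0],[0,0,0,0,0,0.002,0],[0,0,0,0,0,0.002,0],[0,0,0,0,0,0.002,0],[0,0,0,0,0,0.002,0],[0,0,0,0,0,0.002,0],[0,0,0,0,0,0.002,0],[0,0,0,0,0,0.002,0],[0,0,0,0,0,0,0],[0,0,0,0,0,0,0]]]'
```

```text
time: 11.18
tcp_pos: [491.5, 56.8, 106.9]
eef_rot: [-0.0, 0.114, 0.993, 0.0]
ft_force: [0.3, -0.6, -0.8]
grip_width: 0.446
gripper_force: 60.8
```

```bash
python3 -m crank '[[[0,0,0,0,0,0.001,0],[0,0,0,0,0,0,0],[0,0,0,0,0,0,0],[0,0,0,0,0,0,0],[0,0,0,0,0,0.002,0],[0,0,0,0,0,0.002,0],[0,0,0,0,0,0.001,0],[0,0,0,0,0,0.001,0],[0,0,0,0,0,0,0],[0,0,0,0,0,0,0]]]';python3 -m crank '[[[0,0,0,0,0,0.001,0],[0,0,0,0,0,0.001,0],[0,0,0,0,0,0,0],[0,0,0,0,0,0,0],[0,0,0,0,0,0,0],[0,0,0,0,0,0,0],[0,0,0,0,0,0,0],[0,0,0,0,0,0,0],[0,0,0,0,0,0,0],[0,0,0,0,0,0,0]]]'
```

```text
time: 12.02
tcp_pos: [491.8, 56.8, 100.6]
eef_rot: [0.0, 0.114, 0.993, 0.0]
ft_force: [-2.5, -0.4, 8.0]
grip_width: 0.451
gripper_force: 61.1
time: 12.85
tcp_pos: [491.8, 56.8, 98.8]
eef_rot: [0.0, 0.114, 0.993, 0.0]
ft_force: [-3.1, 0.6, 9.9]
grip_width: 0.445
gripper_force: 61.3
```

The force is about 11 N, so the drive is roughly 6 mm down. I'll press on to the stop.

```bash
python3 -m crank '[[[0,0,0,0,0,0.001,0],[0,0,0,0,0,0.001,0],[0,0,0,0,0,0.0005,0],[0,0,0,0,0,0,0],[0,0,0,0,0,0,0],[0,0,0,0,0,0,0],[0,0,0,0,0,0,0],[0,0,0,0,0,0,0],[0,0,0,0,0,0,0],[0,0,0,0,0,0,0]]]'
python3 - <<'E'
from h import *
im=capture("side"); cv2.imwrite("pics/s6.png",cv2.resize(im[190:320,290:440],None,fx=4,fy=4)[:,:,::-1])
E
```

```text
time: 13.68
tcp_pos: [491.9, 56.8, 98.2]
eef_rot: [0.001, 0.114, 0.993, 0.0]
ft_force: [-8.3, -0.1, 24.4]
grip_width: 0.447
gripper_force: 63.1
```

View pics/s6.png

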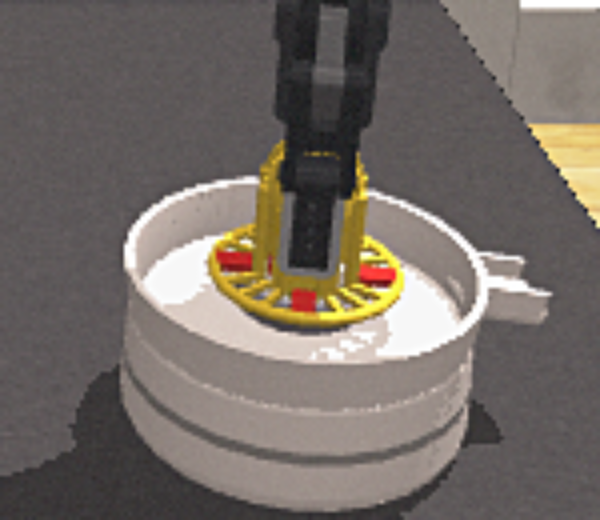

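The side view shows the reamer level in the bowl, with its skirt down at the seat (crop about (305,270)). The force has risen to 24 N, above the 13 N at the stop, so the drive is bottomed. I'll hand in.

```bash
python3 -c "
from bench import *
print(close_job())"
```

```text
the job is handed in; nothing more can be done
None
```

I handed the job in after 13.7 s with the reamer on the shaft, pressed to the drive's bottom stop (24 N, underside about 66 mm above the worktop) and still gripped; the judge gave no verdict, and no other object was touched.

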